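# Clear the trimming stand and hang up the scrap pusher

## Robot

A 6-joint arm with a two-finger parallel gripper is mounted at the origin on the work surface. World frame = base frame: x ahead of the robot, y to its left, z up, the work surface at z = 0. Lengths are in m, angles in rad, forces in N, time in s.
With the tool pointing down it reaches from about 0.375 to 0.9 m from the base axis. Payload 3.1 kg.
Tool frame: the origin (TCP) lies at the very end of the fingers, on their centre line; the grasp point (between the pads) lies 19 mm behind it; z points along the fingers, y is the line along which they close (so a half turn about z gives the same grasp; the last joint's range is limited). The gripper opens to 87 mm and grips with 3 to 60 N. Pads are 19 mm wide; open, the fingers measure 117 mm over their backs; the gripper's body (75 mm by 190 mm) begins 51 mm behind the grasp point.
Start: joints at [-1.327, 0.527, 1.433, -0, 1.181, -0.178], TCP at [0.256, -0.57, 0.223] pointing down, gripper open.
Joint ranges: [-3.08, 3.08], [-0.75, 2.2], [0.22, 2.44], [-1.43, 4.57], [0, 2.65], [-2.85, 2.85]. Speed limits (rad/s): [2.79, 2.79, 3.14, 3.14, 3.14, 3.14].

## Interface

Orientations are given as a unit quaternion [x, y, z, w].
In Python, from rig import ctrl gives the robot as it stands. The module is installed in compiled form; this text tells all that it offers.
- The arm moves only by the shell command python3 -m handwheel 'ROWS'. ROWS is JSON, a list of rows, each a list of 5 numbers: the closure, from 0 (fully open) to 1 (shut), then the shift along the tool's x, y, z in cm, then the turn about the tool's z in rad. A call has 1 to 5 rows; each row shifts and turns the commanded pose from where the row before left it, along the tool's axes as they then stand; what a row does not reach is not made up. A row lasts 1/10 s, in which the tool goes at most 50 mm and 8.59 degrees, less where a joint would pass 70% of its speed; a pose out of reach is approached as far as the arm can. A call with a gripper value outside its range is refused whole. The fingers move at their own pace and stop on an object; the grip force is fixed at half the most. Time passes only in rows, so rows that do not move let the fingers close. It gives the time, the measured TCP pose, the force, the opening and the grip force at its end, in the units of the state.
- ctrl.read_state(): the state, without advancing time (a new reading comes with each control period).
- ctrl.camera(name): name is "scene" or "top" or "wrist"; returns (picture, depth): 384x512x3 uint8, blue, green, red; 384x512 float32, m along the optical axis (not along the pixel's ray), 0 where there is no reading.
- ctrl.camera_info(name): a dict with "intrinsics" (3x3 intrinsics, pixels), "R" (3x3) and "t" (3): a world point X has camera coordinates R X + t; the wrist camera has in their place "tool_from_camera" (4x4, takes a point from camera to tool coordinates, whose origin is the TCP and whose axes are the flange's). Camera axes: x right, y down, z forward; pixel columns grow to the right and rows downward; lengths in m; the calibration is good to about 2 mm. A picture is of the moment at which its call begins: read the wrist's pose just before it. camera_info takes no time and is no camera call.
- ctrl.job_done(): hands the job in; it is judged then, once.
The state is a dict: "clock": time; "qpos": joint angles; "joint_vel": joint speeds; "effort": joint torques, N m; "tcp_pos": TCP position; "eef_rot": TCP orientation; "ft_force": force on the tool from outside, world axes, zero at the start; "torque": the same for the moment, N m; "finger_gap": finger opening in m; "grasp_force": force on a finger pad.
Only numpy, scipy, OpenCV 4.12 (cv2) and the standard library are available. Lean on these libraries where they do the work, as an engineer would, in place of code of your own. Each camera call takes 0.05 s, during which the arm holds its last target. There are 200 camera calls.

## Task

With the yellow scrap pusher, held by its wooden grip, push all four pieces of sharp casting scrap off the steel trimming stand into the blue bin; never touch the scrap with the gripper or arm. Then stand the pusher upright, let go of it, and swing the red hook on the green screen fully out. Finally take the pusher by one side of its grip, so that the middle is free, and hang it by the middle of the grip on the hook, leaving the gear, the wire wheel and the hammer where they are.

Things in the scene. Friction and masses are not known exactly. Their poses are not given: they have to be found in the camera images.
- stand: grey sheet-steel trimming stand, fixed on four legs. Origin: centre of its footprint on the bench, z up. Its tray is 226 mm (x) by 320 mm (y), deck 132 mm above the bench. Edges 3 mm thick stand 22 mm above the deck on both x sides (220 mm clear between them) and at the rear (+y); the -y side is open. At the start there is no scrap beyond y = +90 mm, and the rear edge's inner face is at y = +157 mm
- lip (a point): middle of the stand's open -y edge, at deck height (132 mm above the bench), 160 mm from the stand's middle: scrap is pushed along the stand's -y over this edge and drops into the bin
- bin: blue plastic crate, fixed, open on top, 300 mm (x) by 200 mm (y) by 120 mm high, walls and floor 4 mm. Origin: centre of its underside on the bench. It stands against the stand's open side, turned like the stand; the stand's lip reaches 15 mm over its inside
- pusher_grip (a point): centre of the pusher's brown wooden grip, 180 mm long (its x), 16 mm thick (y), 25 mm high (z). Two steel uprights, 20 mm wide, at its ends join it to the yellow blade. Under the grip is an opening for the hook's arm, 140 mm wide (x), from 12.5 to 74.5 mm below this point. The foot is 124.5 mm below it, the centre of mass under its middle. At the start the pusher stands on the bench
- pusher_blade (a point): bottom middle of the front face of the pusher's yellow blade: a 180 mm long (x) 50 x 50 x 4 mm steel angle. The front face looks to -y and pushes; it is 50 mm high, 13 mm in front of the grip's middle. The flat leg, on which the pusher stands by itself, runs from here 50 mm back (+y). Pusher in all 0.5 to 0.85 kg
- scrap_a_mid (a point): centre of a cast aluminium runner bar, 92 mm long (its x) by 34 to 54 mm wide (stubs on its sides), 29 mm high, on the stand's deck; about 0.24 kg
- scrap_b_mid (a point): centre of a cast aluminium runner bar, 80 mm long (its x) by 34 to 45 mm wide, 29 mm high, on the deck; about 0.20 kg
- scrap_c_mid (a point): centre of a round cast aluminium feeder stub, 62 mm in diameter and 62 mm high, standing on the deck; about 0.28 kg
- scrap_d_mid (a point): centre of a broken piece of an aluminium gear rim, a toothed arc about 80 mm long, 40 mm deep, 24 mm high, on the deck, nearest the open side; about 0.19 kg
- screen: green sheet-steel screen fixed on the bench, 300 mm wide (its x), 25 mm thick (y), top edge 245 mm above the bench. Origin: under its middle, on the bench; it carries the hook on its front face, which looks to its -y, towards the stand
- hook (a joint): angle of the red swing-out hook about its upright hinge pin, rad: 0 folded flat along the screen (arm points to the screen's +x), 1.571 fully out against its stop (arm points to the screen's -y, square to the screen). It stays where it is left; its friction takes about 1 N at the tip. At the start it is folded or nearly so, 0.15 to 0.6
- hook_hinge (a point): point on the hook's hinge axis at the height of the arm's top face, 215 mm above the bench and 30 mm in front of the screen's front face
- hook_seat (a point): middle of the arm's flat top face, where the grip is to rest, 50 mm from the hinge axis; the point moves with the hook. The arm is 20 mm wide and 6 mm thick; between hinge lugs and tip 64 mm of its length are free
- hook_tip (a point): top of the hook's tip, a round pin of 14 mm diameter that stands up 22 mm above the arm's top face, 90 mm from the hinge axis; it can be pinched from above or pushed
- gear: bystander: steel gear, 120 mm in diameter, lying flat on the bench; origin under its centre
- wire_wheel: bystander: brass wire wheel, 132 mm in diameter, 28 mm high, lying on the bench; origin under its centre
- hammer: bystander: hammer lying on the bench on the robot's side of the work; origin under its middle, handle towards its -x
Not all that is in view belongs to the job. Leave any black look-alike of the part that bears pusher_grip alone. What is shaped like the part that bears scrap_c_mid but pink is not meant.

How it is judged:
On the way, in this order (a step that is already met when the one before it is completed fails the run):
1. all four pieces of scrap lie in the bin (x of scrap_a_mid in the frame of bin between -0.15 and 0.15 m and y of scrap_a_mid in the frame of bin between -0.1 and 0.1 m and height (world z) of each of scrap_a_mid, scrap_b_mid, scrap_c_mid, scrap_d_mid below 0.115 m and x of scrap_b_mid in the frame of bin between -0.15 and 0.15 m and y of scrap_b_mid in the frame of bin between -0.1 and 0.1 m and x of scrap_c_mid in the frame of bin between -0.15 and 0.15 m and y of scrap_c_mid in the frame of bin between -0.1 and 0.1 m and x of scrap_d_mid in the frame of bin between -0.15 and 0.15 m and y of scrap_d_mid in the frame of bin between -0.1 and 0.1 m), for 0.2 s.
2. the pusher stands upright, let go of, and the hook is swung fully out (over 1.4 rad) (value of joint hook above 1.4 rad and contact force between pusher and the fingers below 0.1 N and angle between pusher_grip's own z axis and vertical below 0.15 rad and contact force between pusher and screen below 0.1 N), for 0.2 s.
At the end, for the whole second after the job is handed in: All four pieces of scrap lie inside the bin, their centres below its rim; the hook is still fully out (over 1.35 rad); the pusher hangs on the hook's arm by its grip, grip centre within 32 mm of the arm's middle, upright within 0.25 rad, at rest and let go of (all of step 1 and value of joint hook above 1.35 rad and horizontal distance between pusher_grip and hook_seat below 0.032 m and z of pusher_grip in the frame of hook_seat between 0.004 and 0.025 m and angle between pusher_grip's own z axis and vertical below 0.25 rad and contact force between pusher and screen above 3.5 N and contact force between pusher and the fingers below 0.1 N and linear speed of pusher below 0.03 m/s); the robot touches nothing.
It fails at once if the gripper or arm touches a piece of scrap (contact force between any of scrap_a, scrap_b, scrap_c, scrap_d and the fingers above 0.5 N or contact force between any of scrap_a, scrap_b, scrap_c, scrap_d and the arm above 0.5 N).
It fails at once if a bystander (gear, wire wheel, hammer) is moved by more than 25 mm (distance of any of gear, wire_wheel, hammer from where it was at the start of the episode above 0.025 m).
It also fails if it takes over 67 s, if anything falls off the work surface, if the arm or the gripper's body presses on something with over 40 N, if the wrist force passes 120 N, or if a joint passes its speed limit or range.

## Working session

There is one attempt and no reset: what is moved stays moved. The work goes in short steps, Python scripts to look and compute and a shell command to move; the robot and the scene stay as the last step left them, time stands still between calls to the robot, and variables do not carry over. Pictures are saved under pics/ and viewed, at most 13 in all, crops included, and the job is handed in when it is done.

```bash
mkdir -p pics; cat > h.py <<'E'
import numpy as np, cv2
from rig import ctrl
def snap(n):
    p,d=ctrl.camera(n); np.savez(f'{n}.npz',p=p,d=d); return p,d
def world(n,u,v,d,z=None):
    i=ctrl.camera_info(n);K=np.array(i['intrinsics']);R=np.array(i['R']);t=np.array(i['t'])
    ray=np.linalg.solve(K,[u,v,1.]);
    if z is not None:
        o=-R.T@t; r=R.T@ray; return o+r*(z-o[2])/r[2]
    return R.T@(ray*d-t)
def cloud(n,p,d):
    i=ctrl.camera_info(n);K=np.array(i['intrinsics']);R=np.array(i['R']);t=np.array(i['t'])
    v,u=np.mgrid[:384,:512]; c=np.stack([(u-K[0,2])/K[0,0]*d,(v-K[1,2])/K[1,1]*d,d],-1)
    return (c-t)@R
E
python3 - <<'E'
from h import *
for n in ('scene','top'):
    p,d=snap(n); cv2.imwrite(f'pics/{n}0.png',cv2.resize(p,(800,600),interpolation=cv2.INTER_CUBIC))
    i=ctrl.camera_info(n); R=np.array(i['R']);print(n,-R.T@np.array(i['t']),R[2],i['intrinsics'][0])
s=ctrl.read_state();print(s)
print(ctrl.camera_info('wrist'))
E
```

```text
scene [0.89947901 0.57780005 1.07598319] [-0.34895321 -0.43616085 -0.82945486] [380.16575944   0.         257.02774057]
top [0.25598963 0.08833929 1.36124286] [ 0.18002857  0.02861664 -0.98324504] [427.26610831   0.         248.68451131]
{'clock': 0.1, 'qpos': array([-1.32648062e+00,  5.28392709e-01,  1.43376403e+00, -1.61437892e-05,
        1.18139610e+00, -1.78500865e-01]), 'joint_vel': array([ 0.00188221, -0.00086323, -0.00472338, -0.00097803,  0.00239324,
       -0.0024146 ]), 'effort': array([-8.35142437e-04, -4.40985775e+01, -1.77150249e+01,  6.34745951e-02,
        5.33614482e-02, -4.00755243e-05]), 'tcp_pos': array([ 0.2563179 , -0.56930521,  0.22166073]), 'eef_rot': array([ 9.77735259e-01,  2.09839944e-01, -3.97070591e-05, -9.79316334e-04]), 'ft_force': array([ 0.72516666,  0.41363865, -1.22995066]), 'torque': array([0.0123901 , 0.00378178, 0.00800521]), 'grasp_force': 0.0, 'finger_gap': 0.08725379751493194}
{'intrinsics': array([[323.52738312,   0.        , 257.54055861],
       [  0.        , 323.52738312, 188.3669042 ],
       [  0.        ,   0.        ,   1.        ]]), 'tool_from_camera': array([[-3.17224767e-04, -9.51970106e-01, -3.06190816e-01,
         8.53320186e-02],
       [ 9.99999284e-01,  5.13777421e-05, -1.19577268e-03,
        -5.77554148e-04],
       [ 1.15407124e-03, -3.06190976e-01,  9.51969408e-01,
        -1.63100406e-01],
       [ 0.00000000e+00,  0.00000000e+00,  0.00000000e+00,
         1.00000000e+00]])}
```

View pics/scene0.png

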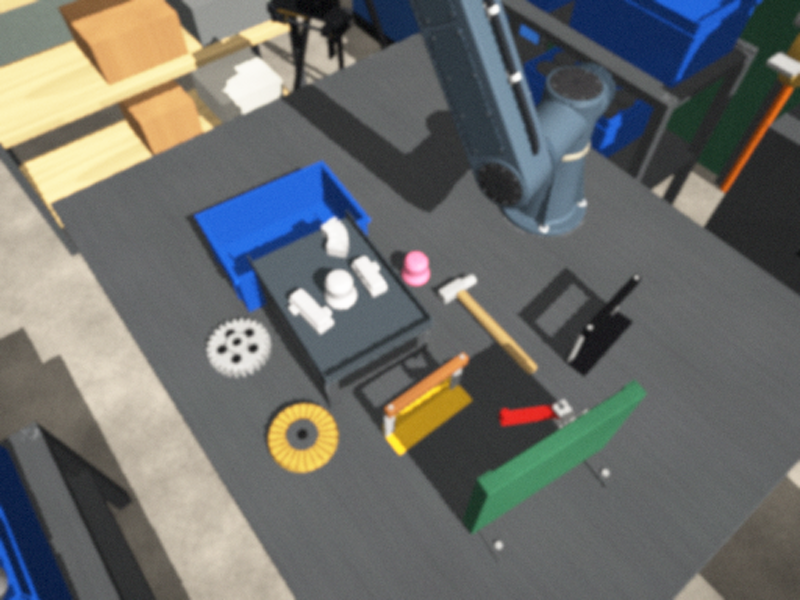

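View pics/top0.png

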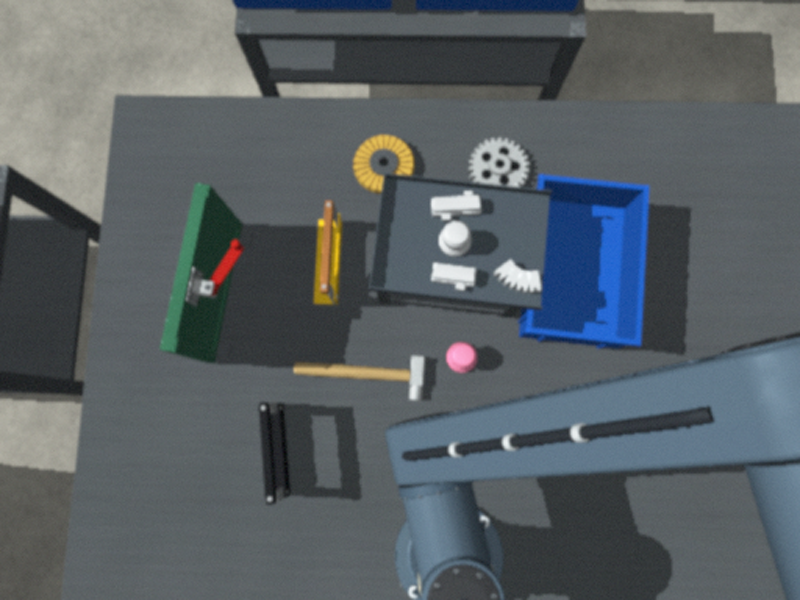

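The pictures show the stand at centre with the open side to world -y (right in the top view), and the bin at its right. The pusher stands left of it (grip from (330,205) to (326,290) in the top view), and the screen is far left, with the hook hinge near (207,288) and the tip at (237,244). Next I measure these with the depth clouds.

```bash
python3 - <<'E'
from h import *
z=np.load('top.npz');p,d=z['p'],z['d'];C=cloud('top',p,d)
hsv=cv2.cvtColor(p,cv2.COLOR_BGR2HSV).astype(int);H,S,V=hsv[...,0],hsv[...,1],hsv[...,2]
ok=(d>0)
def rep(name,m):
    q=C[m&ok]
    if len(q)<5: print(name,'few',len(q));return
    r=cv2.minAreaRect((q[:,:2]*1000).astype(np.float32))
    b=cv2.boxPoints(r)
    print(name,len(q),'mean',q.mean(0).round(4),'zr',np.percentile(q[:,2],[5,95]).round(3),'rect',np.round(r[0],1),np.round(r[1],1),round(r[2],1))
def pix(m):
    v,u=np.nonzero(m&ok); print('  u',u.min()*1.5625,u.max()*1.5625,'v',v.min()*1.5625,v.max()*1.5625)
X,Y,Z=C[...,0],C[...,1],C[...,2]
v,u=np.mgrid[:384,:512]; U,W=u*1.5625,v*1.5625
box=lambda a,b,c,e:(U>a)&(U<b)&(W>c)&(W<e)
rep('screen top',box(150,250,180,365)&(Z>.235)&(Z<.26)&(H>45)&(H<85)&(S>80))
rep('hook red',((H<6)|(H>174))&(S>150)&box(190,260,220,310))
rep('hook arm',((H<6)|(H>174))&(S>150)&box(190,260,220,310)&(Z<.222)&(Z>.205))
rep('hook pin',((H<6)|(H>174))&(S>150)&box(190,260,220,310)&(Z>.229))
rep('grip',(H>6)&(H<20)&(S>80)&box(310,345,190,305)&(Z>.115))
rep('blade',(H>18)&(H<32)&(S>120)&box(310,345,190,310)&(Z<.07))
rep('bladetop',(H>18)&(H<32)&(S>120)&box(310,345,190,310)&(Z<.06)&(Z>.04))
rep('rim',box(365,560,170,320)&(Z>.145)&(Z<.165)&(V<110)&(S<120))
rep('deck',box(380,560,170,320)&(Z>.125)&(Z<.139)&(S<120))
for n,bx in dict(a=(425,485,185,220),c=(435,475,218,260),b=(425,480,258,292),dd=(490,545,255,297)).items():
    rep(n,box(*bx)&(Z>.145)&(V>130))
rep('bin rim',(H>105)&(H<125)&(S>150)&(Z>.112)&box(515,660,170,360))
rep('gear',box(465,540,135,190)&(Z>.008)&(V>130)&(S<60)); rep('wheel',box(350,415,130,195)&(S>100)&(Z>.01))
rep('hammer',box(290,440,345,405)&(V>110)&(Z>.005)&(Z<.06))
rep('black',box(255,295,395,505)&(Z>.1)&(V<70))
rep('pink',box(440,480,335,375)&(S>60)&(Z>.02))
E
```

```text
screen top 1040 mean [0.5043 0.4752 0.2439] zr [0.239 0.248] rect [507.  475.2] [ 29.4 298.7] 82.8
hook red 263 mean [0.5208 0.4141 0.204 ] zr [0.061 0.235] rect [532.3 441.7] [ 88.  103.5] 59.8
hook arm 217 mean [0.5147 0.4127 0.2141] zr [0.209 0.218] rect [511.9 415.5] [22.  94.7] 59.8
hook pin 23 mean [0.5502 0.3932 0.2352] zr [0.232 0.238] rect [551.  393.2] [14.  11.1] 18.3
grip 329 mean [0.5715 0.2452 0.1349] zr [0.126 0.14 ] rect [574.6 246.2] [ 17.2 176.9] 89.0
blade 547 mean [0.5702 0.2558 0.0131] zr [-0.002  0.05 ] rect [575.9 258.7] [ 52.8 183. ] 89.3
bladetop 92 mean [0.5735 0.2353 0.0483] zr [0.041 0.054] rect [574.1 236.8] [  8.6 178.5] 89.7
rim 414 mean [0.5853 0.0258 0.1515] zr [0.146 0.157] rect [589.3  -6.9] [318.2 228. ] 84.5
deck 6032 mean [ 0.5938 -0.0105  0.1313] zr [0.127 0.136] rect [588.3  -9.3] [317.5 226.7] 84.7
a 361 mean [0.6539 0.0024 0.157 ] zr [0.146 0.163] rect [655.2   3.3] [44. 91.] 15.0
c 283 mean [0.5849 0.0074 0.183 ] zr [0.148 0.194] rect [588.5   6.9] [50.7 49.5] 0.3
b 325 mean [0.519  0.0044 0.1574] zr [0.146 0.164] rect [516.7   4.1] [78.6 43. ] 87.3
dd 334 mean [ 0.5177 -0.1146  0.1547] zr [0.15  0.158] rect [ 517.8 -115.1] [86.7 44.1] 67.6
bin rim 1006 mean [ 0.5553 -0.2832  0.1185] zr [0.113 0.123] rect [ 565.6 -252. ] [214. 313.] 84.6
gear 758 mean [ 0.7893 -0.0952  0.0263] zr [0.015 0.035] rect [764.7 -92.3] [123.1 167.8] 81.3
wheel 732 mean [0.7919 0.1519 0.0243] zr [0.017 0.028] rect [778.  137.9] [146.7 128.9] 41.0
hammer 767 mean [0.3427 0.1554 0.0227] zr [0.016 0.029] rect [337.7 184.6] [260.6  87.1] 90.0
black 405 mean [0.1885 0.3351 0.1335] zr [0.119 0.14 ] rect [189.6 336.9] [174.1  16.8] 7.6
pink 228 mean [ 0.3804 -0.0203  0.0561] zr [0.048 0.063] rect [381.5 -21.5] [49.7 49.4] 18.2
```

```bash
python3 - <<'E'
from h import *
p=np.load('top.npz')['p']
c=p[110:235,95:355]; cv2.imwrite('pics/crop1.png',cv2.resize(c,(800,385),interpolation=cv2.INTER_CUBIC))
E
```

```text
(no output)
```

View pics/crop1.png

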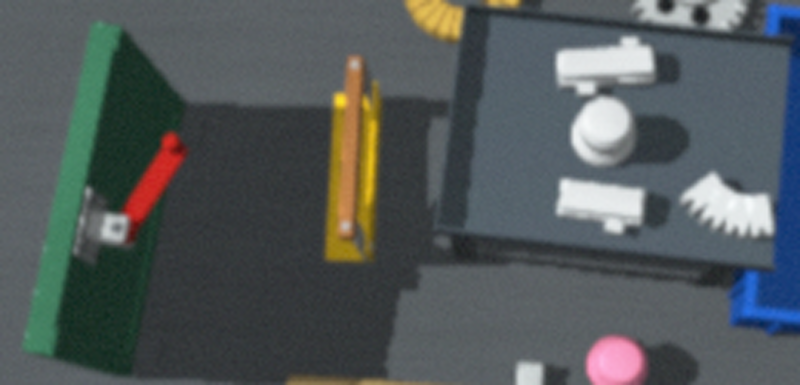

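Measured, and consistent with the given sizes:

| Item | Position (m) | Yaw / angle |
|---|---|---|
| Stand | (0.589, -0.008) | -5.4° |
| Pusher grip | (0.5746, 0.246) | about -1° |
| Screen | (0.507, 0.475) | -7.2° |
| Hook hinge | about (0.472, 0.437) | hook at about 0.40 rad |

First I lift and turn the tool square to the pusher.

```bash
cat >> h.py <<'E'
def go(x,y,z,hd):
    s=ctrl.read_state();p=s['tcp_pos'];q=s['eef_rot'];h=np.degrees(2*np.arctan2(q[1],q[0]));a=np.radians(h)
    d=(np.array([x,y,z])-p)*100
    print('t',round(s['clock'],2),'pos',p.round(4),'hd',round(h,2),'gap',round(s['finger_gap'],4),'gf',round(float(s['grasp_force']),1),'F',s['ft_force'].round(1),'tilt',np.round(q[2:],4))
    b=np.radians(hd)
    print('turn rad',round(-((hd-h+180)%360-180)*np.pi/180,3),'now-frame cm',np.round([d[0]*np.cos(a)+d[1]*np.sin(a),d[0]*np.sin(a)-d[1]*np.cos(a),-d[2]],2),'after-turn cm',np.round([d[0]*np.cos(b)+d[1]*np.sin(b),d[0]*np.sin(b)-d[1]*np.cos(b),-d[2]],2))
def stand(X,Y):
    b=np.radians(-5.4);return np.round([.589+X*np.cos(b)-Y*np.sin(b),-.008+X*np.sin(b)+Y*np.cos(b)],4)
E
python3 -m handwheel '[[0,0,0,-3,0.147],[0,0,0,-3,0.147],[0,0,0,-3,0.147]]'
python3 -c "
from h import *
go(.5746,.246,.2,-1)"
```

```text
clock: 0.4
tcp_pos: [0.2563, -0.5694, 0.3127]
eef_rot: [1.0, -0.012, -0.0, -0.001]
ft_force: [-0.2, -0.6, 0.4]
finger_gap: 0.087
grasp_force: 0.0
t 0.4 pos [ 0.2563 -0.5694  0.3127] hd -1.39 gap 0.087 gf 0.0 F [-0.2 -0.6  0.4] tilt [-0.0003 -0.001 ]
turn rad -0.007 now-frame cm [ 29.84 -82.29  11.27] after-turn cm [ 30.4  -82.08  11.27]
```

```bash

python3 -m handwheel '[[0,1.66,-4.57,0,0],[0,1.66,-4.57,0,0],[0,1.66,-4.57,0,0],[0,1.66,-4.57,0,0],[0,1.66,-4.57,0,0]]' | head -2
python3 -m handwheel '[[0,1.66,-4.57,0,0],[0,1.66,-4.57,0,0],[0,1.66,-4.57,0,0],[0,1.66,-4.57,0,0],[0,1.66,-4.57,0,0]]' | head -2
python3 -m handwheel '[[0,1.66,-4.57,0,0],[0,1.66,-4.57,0,0],[0,1.66,-4.57,0,0],[0,1.66,-4.57,0,0],[0,1.66,-4.57,0,0]]' | head -2
python3 -m handwheel '[[0,1.66,-4.57,0,0],[0,1.66,-4.57,0,0],[0,0,0,3,0],[0,0,0,3,0],[0,0,0,0,0]]' | head -2
python3 - <<'E'
from h import *
go(.5746,.246,.1055,-1)
s=ctrl.read_state()
p,d=snap('wrist'); i=ctrl.camera_info('wrist');K=np.array(i['intrinsics']);T=np.array(i['tool_from_camera'])
from scipy.spatial.transform import Rotation as Ro
v,u=np.mgrid[:384,:512]; c=np.stack([(u-K[0,2])/K[0,0]*d,(v-K[1,2])/K[1,1]*d,d],-1)
w=(c@T[:3,:3].T+T[:3,3])@Ro.from_quat(s['eef_rot']).as_matrix().T+s['tcp_pos']
h=cv2.cvtColor(p,cv2.COLOR_BGR2HSV).astype(int)
m=(h[...,0]>5)&(h[...,0]<20)&(h[...,1]>80)&(d>0)&(w[...,2]>.12)&(w[...,2]<.15)
q=w[m];print(len(q),q.mean(0),cv2.minAreaRect((q[:,:2]*1000).astype(np.float32)))
cv2.imwrite('pics/w1.png',p)
E
```

```text
clock: 0.9
tcp_pos: [0.3438, -0.3409, 0.3122]
clock: 1.4
tcp_pos: [0.4308, -0.114, 0.3124]
clock: 1.9
tcp_pos: [0.518, 0.113, 0.3123]
clock: 2.4
tcp_pos: [0.5491, 0.2017, 0.2478]
t 2.4 pos [0.5491 0.2017 0.2478] hd -0.98 gap 0.0874 gf 0.0 F [-1.1 -0.3 -1. ] tilt [-0.0056  0.001 ]
turn rad 0.0 now-frame cm [ 2.47 -4.47 14.23] after-turn cm [ 2.47 -4.48 14.23]
4049 [0.5865842  0.2450752  0.13673715] ((577.388916015625, 246.3896484375), (16.172243118286133, 179.38168334960938), 89.21156311035156)
```

View pics/w1.png

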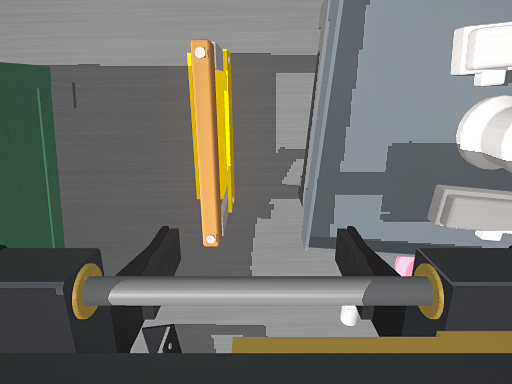

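The grip is at (0.577, 0.246) in the wrist picture (from (200,50) to (210,240)), and its size matches at 179 x 16 mm. Now I go down and grasp it at its middle.

```bash

python3 -m handwheel '[[0,1.4,-2.24,3,0],[0,1.4,-2.23,3,0],[0,0,0,4.2,0],[0,0,0,4,0],[0,0,0,0,0]]' | head -2
python3 -c "
from h import *
go(.577,.2463,.1055,-0.9)"
python3 -m handwheel '[[1,0,0,0,0],[1,0,0,0,0],[1,0,0,0,0],[1,0,0,0,0],[1,0,0,0,0]]'
python3 -c "
from h import *
x,y=stand(0,.1115);go(x,y,.275,-5.4)"
```

```text
clock: 2.95
tcp_pos: [0.5785, 0.2447, 0.1067]
t 2.95 pos [0.5785 0.2447 0.1067] hd -1.08 gap 0.0872 gf 0.0 F [-0.3 -0.8  0.8] tilt [-0.0049  0.0012]
turn rad -0.003 now-frame cm [-0.15 -0.16  0.12] after-turn cm [-0.15 -0.16  0.12]
clock: 3.45
tcp_pos: [0.5822, 0.246, 0.112]
eef_rot: [1.0, -0.009, 0.001, -0.0]
ft_force: [0.6, 1.0, -0.2]
finger_gap: 0.0551
grasp_force: 0.0
t 3.45 pos [0.5822 0.246  0.112 ] hd -1.05 gap 0.0551 gf 0.0 F [ 0.6  1.  -0.2] tilt [ 0.0011 -0.0003]
turn rad 0.076 now-frame cm [  1.99  14.27 -16.3 ] after-turn cm [  3.07  14.08 -16.3 ]
```

```bash

python3 -m handwheel '[[1,-0.5,0,0.6,0],[1,0,0,0,0],[1,0,0,0,0],[1,0,0,0,0],[1,0,0,0,0]]'|tail -2
python3 -m handwheel '[[1,0,0,0,0],[1,0,0,0,0],[1,0,0,0,0],[1,0,0,0,0]]'
python3 -c "
from h import *
x,y=stand(0,.1115);go(x,y,.275,-5.4)"
```

```text
finger_gap: 0.0157
grasp_force: 30.0
clock: 4.35
tcp_pos: [0.5767, 0.2457, 0.1045]
eef_rot: [1.0, -0.009, 0.0, 0.0]
ft_force: [-0.4, -1.5, -1.0]
finger_gap: 0.0157
grasp_force: 30.0
t 4.35 pos [0.5767 0.2457 0.1045] hd -1.03 gap 0.0157 gf 30.0 F [-0.4 -1.5 -1. ] tilt [0.     0.0002]
turn rad 0.076 now-frame cm [  2.54  14.23 -17.05] after-turn cm [  3.62  13.99 -17.05]
```

```bash

python3 -m handwheel '[[1,0,0,-2,0],[1,0,0,-4,0],[1,0,0,-4,0],[1,0,0,-4,0.038],[1,0,0,-3,0.038]]'|tail -2
python3 -m handwheel '[[1,0.9,3.5,0,0],[1,0.9,3.5,0,0],[1,0.9,3.5,0,0],[1,0.9,3.5,0,0],[1,0,0,0,0]]'|tail -2
python3 -m handwheel '[[1,0,0,0,0],[1,0,0,0,0]]'|tail -2
python3 - <<'E'
from h import *
x,y=stand(0,.1115);go(x,y,.275,-5.4)
p,d=snap('top');p2,d2=snap('scene')
cv2.imwrite('pics/both.png',np.vstack([cv2.resize(p[95:225,200:370],(680,520))[:300],cv2.resize(p2[130:280,120:320],(680,510))[60:360]]))
C=cloud('scene',p2,d2);hsv=cv2.cvtColor(p2,cv2.COLOR_BGR2HSV).astype(int);H,S=hsv[...,0],hsv[...,1]
b=np.radians(-5.4);R=np.array([[np.cos(b),-np.sin(b)],[np.sin(b),np.cos(b)]])
L=C.copy();L[...,:2]=(C[...,:2]-[.589,-.008])@R
m=(H>18)&(H<32)&(S>120)&(d2>0)&(C[...,2]>.15)
q=L[m];print('blade stand frame',len(q),np.percentile(q,[1,50,99],axis=0).round(4))
m=(L[...,2]>.15)&(L[...,2]<.158)&(L[...,1]>.145)&(L[...,1]<.175)&(abs(L[...,0])<.1)&(hsv[...,1]<90)
q=L[m];print('rear rim',len(q),np.percentile(q,[2,50,98],axis=0).round(4))
for sx in (-1,1):
    m=(L[...,2]>.15)&(L[...,2]<.158)&(abs(L[...,0]*sx-.11)<.02)&(abs(L[...,1])<.14)&(hsv[...,1]<90)&(d2>0)
    q=L[m]; print('side',sx,len(q),np.polyfit(q[:,1],q[:,0],1).round(4))
E
```

```text
finger_gap: 0.0154
grasp_force: 30.0
finger_gap: 0.0151
grasp_force: 29.7
finger_gap: 0.0156
grasp_force: 30.0
t 5.55 pos [0.5979 0.1039 0.273 ] hd -5.4 gap 0.0156 gf 30.0 F [-0.5  0.7 -8.4] tilt [-0.0019 -0.0005]
turn rad 0.0 now-frame cm [ 0.17  0.08 -0.2 ] after-turn cm [ 0.17  0.08 -0.2 ]
blade stand frame 1341 [[-1.2758  0.0241  0.1661]
 [ 0.0082  0.1212  0.1709]
 [ 0.0844  0.2003  0.3584]]
rear rim 77 [[-0.0933  0.1566  0.15  ]
 [ 0.0066  0.1588  0.152 ]
 [ 0.0966  0.1616  0.1563]]
side -1 17 [ 0.0052 -0.1124]
side 1 84 [0.0003 0.1108]
```

View pics/both.png

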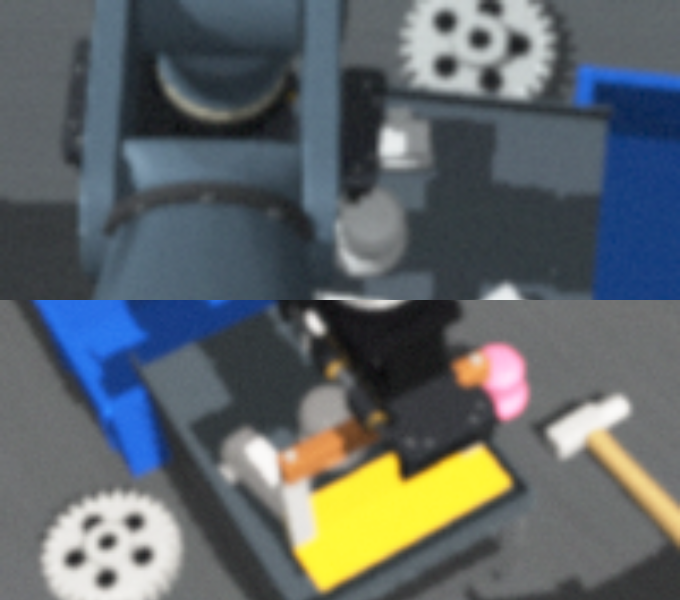

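The scene view shows the pusher hanging level inside the stand's rear edge. I check the flat leg's exact extent before lowering.

```bash
python3 - <<'E'
from h import *
z=np.load('scene.npz');p2,d2=z['p'],z['d']
C=cloud('scene',p2,d2);hsv=cv2.cvtColor(p2,cv2.COLOR_BGR2HSV).astype(int);H,S=hsv[...,0],hsv[...,1]
b=np.radians(-5.4);R=np.array([[np.cos(b),-np.sin(b)],[np.sin(b),np.cos(b)]])
L=C.copy();L[...,:2]=(C[...,:2]-[.589,-.008])@R
m=(H>20)&(H<32)&(S>150)&(d2>0)&(abs(L[...,2]-.172)<.006)&(abs(L[...,0])<.12)
q=L[m];print(len(q),np.percentile(q,[1,99],axis=0).round(4),cv2.minAreaRect((q[:,:2]*1000).astype(np.float32)))
A=np.c_[q[:,0],q[:,1],np.ones(len(q))];print('tilt',np.linalg.lstsq(A,q[:,2],rcond=None)[0])
for a in (-.06,-.02,.02,.06):
    k=q[abs(q[:,0]-a)<.015]; print(a,np.percentile(k[:,1],[1,99]).round(4))
E
```

```text
961 [[-0.0907  0.1028  0.1664]
 [ 0.0851  0.1505  0.1765]] ((-3.737579345703125, 125.81517028808594), (180.81460571289062, 50.6109733581543), 0.3706854581832886)
tilt [-0.00077328 -0.02243236  0.17300832]
-0.06 [0.1043 0.1496]
-0.02 [0.1025 0.1492]
0.02 [0.1027 0.1505]
0.06 [0.1029 0.1511]
```

```bash

python3 -m handwheel '[[1,0.3,0.2,0,0],[1,0,0,1,0],[1,0,0,1.2,0],[1,0,0,1,0],[1,0,0,0.4,0]]'|tail -5
python3 -m handwheel '[[1,0,0,0,0],[1,0,0,0,0]]'|sed -n '1,4p'
python3 -c "
from h import *
x,y=stand(0,.1095);go(x,y,.2365,-5.4)"
```

```text
tcp_pos: [0.6002, 0.1006, 0.2372]
eef_rot: [0.999, -0.047, -0.003, 0.001]
ft_force: [-9.1, -2.0, 10.3]
finger_gap: 0.0159
grasp_force: 30.0
clock: 6.35
tcp_pos: [0.6024, 0.101, 0.2384]
eef_rot: [0.999, -0.047, 0.0, -0.0]
ft_force: [-0.3, 0.3, -7.5]
t 6.35 pos [0.6024 0.101  0.2384] hd -5.4 gap 0.0158 gf 30.0 F [-0.3  0.3 -7.5] tilt [ 0.0005 -0.0001]
turn rad -0.0 now-frame cm [-0.31  0.03  0.19] after-turn cm [-0.31  0.03  0.19]
```

```bash

python3 -m handwheel '[[1,-0.2,0,0.1,0],[1,0,0,0.1,0],[1,0,0,0,0],[1,0,0,0,0]]'|sed -n '1,4p'
python3 -m handwheel '[[1,0,0.7,0.05,0],[1,0,1.2,0,0],[1,0,1.2,0,0],[1,0,1.2,0,0],[1,0,1.2,0,0]]'|sed -n '1,4p'
python3 -c "
from h import *
x,y=stand(0,.1095);go(x,y,.2365,-5.4)"
```

```text
clock: 6.75
tcp_pos: [0.6004, 0.101, 0.2374]
eef_rot: [0.999, -0.047, 0.001, 0.0]
ft_force: [-1.4, -1.0, -1.4]
clock: 7.25
tcp_pos: [0.597, 0.0493, 0.2382]
eef_rot: [0.999, -0.048, 0.003, -0.004]
ft_force: [0.1, 8.0, 4.8]
t 7.25 pos [0.597  0.0493 0.2382] hd -5.46 gap 0.0173 gf 31.3 F [0.1 8.  4.8] tilt [ 0.0032 -0.0041]
turn rad -0.001 now-frame cm [-0.26 -5.16  0.17] after-turn cm [-0.26 -5.17  0.17]
```

```bash

python3 -m handwheel '[[1,0,1.2,-0.05,0],[1,0,1.2,0,0],[1,0,1.2,0,0],[1,0,1.2,0,0],[1,0,1.2,0,0]]'|sed -n '1,5p'
python3 -m handwheel '[[1,0,1.2,0,0],[1,0,1.2,0,0],[1,0,1.0,0,0]]'|sed -n '1,5p'
python3 - <<'E'
from h import *
x,y=stand(0,-.155);go(x,y,.2375,-5.4)
p,d=snap('scene');cv2.imwrite('pics/s2.png',cv2.resize(p[110:290,100:340],(720,540)))
E
```

```text
clock: 7.75
tcp_pos: [0.5908, -0.0089, 0.238]
eef_rot: [0.999, -0.048, 0.002, -0.006]
ft_force: [0.9, 11.9, 2.7]
finger_gap: 0.0179
clock: 8.05
tcp_pos: [0.5874, -0.0422, 0.2379]
eef_rot: [0.999, -0.048, 0.002, -0.006]
ft_force: [1.1, 13.7, 3.0]
finger_gap: 0.0198
t 8.05 pos [ 0.5874 -0.0422  0.2379] hd -5.52 gap 0.0198 gf 31.5 F [ 1.1 13.7  3. ] tilt [ 0.002  -0.0061]
turn rad -0.002 now-frame cm [-0.13 12.08  0.04] after-turn cm [-0.16 12.08  0.04]
```

View pics/s2.png

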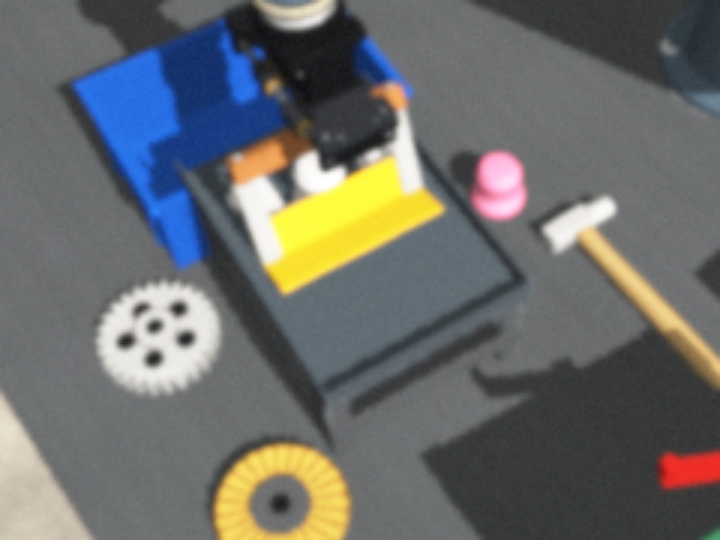

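The scene view shows the pusher in the middle of the deck with the scrap ahead of it and nothing spilled at the sides. I measure its tilt, since the finger gap has grown.

```bash
cat >> h.py <<'E'
def leg():
    z=np.load('scene.npz');p2,d2=z['p'],z['d']
    C=cloud('scene',p2,d2);hsv=cv2.cvtColor(p2,cv2.COLOR_BGR2HSV).astype(int);H,S=hsv[...,0],hsv[...,1]
    b=np.radians(-5.4);R=np.array([[np.cos(b),-np.sin(b)],[np.sin(b),np.cos(b)]])
    L=C.copy();L[...,:2]=(C[...,:2]-[.589,-.008])@R
    k=(d2>0)&(abs(L[...,0])<.12)&(L[...,1]>-.25)&(L[...,1]<.15)
    m=k&(H>20)&(H<32)&(S>150)&(L[...,2]>.125)&(L[...,2]<.15)
    q=L[m];print('leg',len(q),np.percentile(q,[1,50,99],axis=0).round(4))
    A=np.c_[q[:,0],q[:,1],np.ones(len(q))];print('tilt',np.linalg.lstsq(A,q[:,2],rcond=None)[0].round(4))
    m=k&(H>6)&(H<19)&(S>110)&(L[...,2]>.23)
    q=L[m];print('grip',len(q),np.percentile(q,[1,50,99],axis=0).round(4))
    m=k&(V:=hsv[...,2]>120)&(S<60)&(L[...,2]>.13)&(L[...,2]<.22)&(L[...,1]<.1)
    q=L[m];print('white on deck',len(q),np.percentile(q,[1,50,99],axis=0).round(4) if len(q) else '')
E
python3 -c "
from h import *
leg()"
```

```text
leg 820 [[-0.0842 -0.015   0.1286]
 [ 0.0042  0.0111  0.1423]
 [ 0.0897  0.0367  0.1495]]
tilt [-0.0051  0.1181  0.1406]
grip 292 [[-0.0833 -0.0441  0.244 ]
 [ 0.0475 -0.0276  0.2621]
 [ 0.0901  0.0492  0.35  ]]
white on deck 659 [[-0.1038 -0.0986  0.1302]
 [ 0.0186 -0.0266  0.1698]
 [ 0.0903  0.0696  0.2177]]
```

```bash

python3 -m handwheel '[[1,0,0,-0.15,0],[1,0,1,0,0],[1,0,1.2,0,0],[1,0,1.2,0,0],[1,0,1.2,0,0]]'|sed -n '1,5p'
python3 -m handwheel '[[1,0,1.2,0,0],[1,0,1.2,0,0],[1,0,1.0,0,0]]'|sed -n '1,5p'
python3 - <<'E'
from h import *
x,y=stand(0,-.16);go(x,y,.2385,-5.4)
snap('scene');leg()
E
```

```text
clock: 8.6
tcp_pos: [0.5821, -0.0889, 0.2382]
eef_rot: [0.999, -0.048, 0.001, -0.005]
ft_force: [1.4, 9.6, -0.5]
finger_gap: 0.0192
clock: 8.9
tcp_pos: [0.579, -0.1235, 0.2383]
eef_rot: [0.999, -0.048, 0.001, -0.004]
ft_force: [2.0, 8.3, -1.1]
finger_gap: 0.0192
t 8.9 pos [ 0.579  -0.1235  0.2383] hd -5.46 gap 0.0192 gf 30.5 F [ 2.   8.3 -1.1] tilt [ 0.0008 -0.0043]
turn rad -0.001 now-frame cm [-0.09  4.41 -0.02] after-turn cm [-0.1   4.41 -0.02]
leg 775 [[-0.0856 -0.1005  0.1291]
 [ 0.0037 -0.0747  0.1413]
 [ 0.0887 -0.0479  0.1491]]
tilt [-0.0036  0.0786  0.1469]
grip 238 [[-0.0836 -0.1264  0.2461]
 [ 0.0485 -0.1091  0.2607]
 [ 0.0885 -0.0247  0.3504]]
white on deck 676 [[-0.1062 -0.1761  0.1302]
 [ 0.0098 -0.11    0.1692]
 [ 0.0905  0.053   0.2176]]
```

```bash

python3 -m handwheel '[[1,0,1,0,0],[1,0,1.2,0,0],[1,0,1.2,0,0],[1,0,1.2,0,0],[1,0,1.2,0,0]]'|sed -n '1,5p'
python3 -m handwheel '[[1,0,0.7,0,0],[1,0,0,0,0],[1,0,0,0,0]]'|sed -n '1,5p'
python3 - <<'E'
from h import *
x,y=stand(0,-.16);go(x,y,.2385,-5.4)
p,d=snap('scene');leg();p2,d2=snap('top')
cv2.imwrite('pics/s3.png',np.vstack([cv2.resize(p[90:210,110:310],(500,300)),cv2.resize(p2[100:230,320:430],(500,590))[:300]]))
E
```

```text
clock: 9.45
tcp_pos: [0.5734, -0.1834, 0.2384]
eef_rot: [0.999, -0.047, 0.001, -0.002]
ft_force: [0.4, 4.4, -1.8]
finger_gap: 0.0189
clock: 9.75
tcp_pos: [0.5724, -0.1933, 0.2382]
eef_rot: [0.999, -0.047, 0.0, 0.001]
ft_force: [-0.3, -1.7, -1.1]
finger_gap: 0.0157
t 9.75 pos [ 0.5724 -0.1933  0.2382] hd -5.41 gap 0.0157 gf 29.6 F [-0.3 -1.7 -1.1] tilt [0.0001 0.0014]
turn rad -0.0 now-frame cm [-0.09 -2.6  -0.03] after-turn cm [-0.09 -2.6  -0.03]
leg 787 [[-0.0864 -0.1957  0.1287]
 [ 0.003  -0.1714  0.1341]
 [ 0.0879 -0.1444  0.1491]]
tilt [-0.002  -0.1079  0.1164]
grip 222 [[-0.0836 -0.1902  0.2461]
 [ 0.0471 -0.1782  0.2622]
 [ 0.089  -0.0915  0.3498]]
white on deck 286 [[-0.0938 -0.1969  0.1303]
 [ 0.0022 -0.188   0.1721]
 [ 0.0954  0.0843  0.2191]]
```

View pics/s3.png

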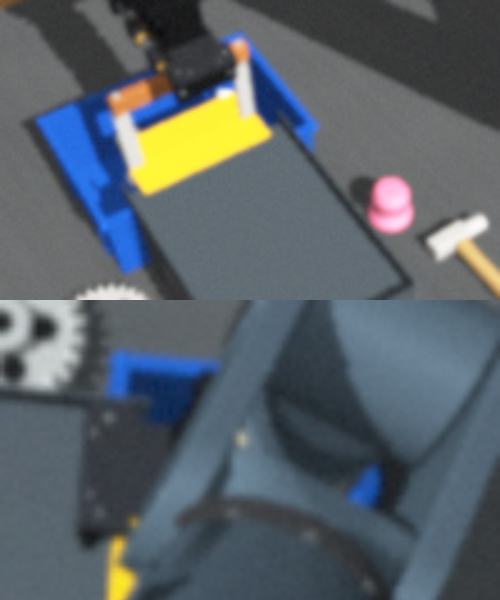

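The deck is clear in the scene view. I back off with the pusher slightly lifted and check the bin.

```bash

python3 -m handwheel '[[1,0,0,-0.5,0],[1,0,-3,0,0],[1,0,-4,0,0],[1,0,-4,0,0],[1,0,-4,0,0]]'|sed -n '1,5p'
python3 -m handwheel '[[1,0,-4,0,0],[1,0,-3,0,0],[1,0,0,0,0],[1,0,0,0,0]]'|sed -n '1,5p'
python3 - <<'E'
from h import *
x,y=stand(0,.04);go(x,y,.2365,-5.4)
p,d=snap('scene');leg();p2,d2=snap('top')
cv2.imwrite('pics/s4.png',np.hstack([cv2.resize(p[90:230,110:310],(400,280)),cv2.resize(p2[105:235,320:430],(400,473))[:280]]))
C=cloud('scene',p,d);m=(p.min(2)>110)&(d>0)
b=np.radians(-5.4);R=np.array([[np.cos(b),-np.sin(b)],[np.sin(b),np.cos(b)]])
for n,PP,DD in(('scene',p,d),('top',p2,d2)):
    L=cloud(n,PP,DD);L[...,:2]=(L[...,:2]-[.566,-.249])@R
    m=(abs(L[...,0])<.15)&(abs(L[...,1])<.1)&(PP[...,2]>90)&(DD>0)&(L[...,2]<.25)
    q=L[m];print(n,len(q),np.percentile(q,[1,25,50,75,99],axis=0).round(3))
E
```

```text
clock: 10.35
tcp_pos: [0.5856, -0.04, 0.2422]
eef_rot: [0.999, -0.047, -0.001, -0.001]
ft_force: [0.8, -0.2, -8.9]
finger_gap: 0.0156
clock: 10.75
tcp_pos: [0.5922, 0.0289, 0.2423]
eef_rot: [0.999, -0.046, -0.001, 0.0]
ft_force: [-0.8, -0.4, -6.9]
finger_gap: 0.0159
t 10.75 pos [0.5922 0.0289 0.2423] hd -5.23 gap 0.0159 gf 29.9 F [-0.8 -0.4 -6.9] tilt [-0.0011  0.0001]
turn rad 0.003 now-frame cm [ 0.03 -0.29  0.58] after-turn cm [ 0.03 -0.29  0.58]
leg 963 [[-0.0884 -0.0103  0.1285]
 [ 0.0031  0.0521  0.1372]
 [ 0.0878  0.0761  0.1489]]
tilt [-0.0072 -0.0278  0.1386]
grip 315 [[-0.088   0.028   0.2466]
 [ 0.0412  0.0449  0.2676]
 [ 0.0885  0.1248  0.3535]]
white on deck 194 [[-0.1116 -0.1557  0.1304]
 [ 0.076   0.0343  0.1585]
 [ 0.0941  0.0905  0.2181]]
scene 476 [[-0.07  -0.098 -0.001]
 [ 0.027 -0.054  0.028]
 [ 0.051 -0.021  0.031]
 [ 0.066  0.003  0.05 ]
 [ 0.103  0.099  0.133]]
top 1329 [[-0.108 -0.095  0.002]
 [-0.077 -0.054  0.028]
 [-0.03  -0.018  0.032]
 [ 0.036  0.01   0.036]
 [ 0.077  0.094  0.132]]
```

View pics/s4.png

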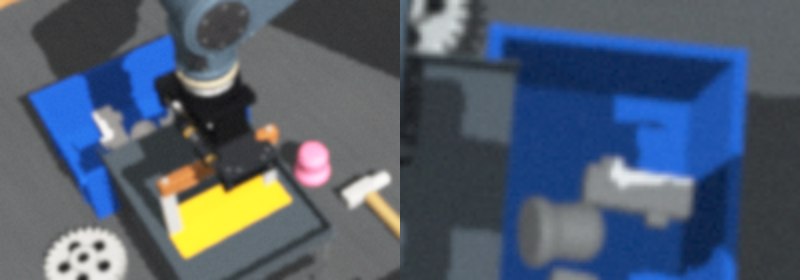

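The pieces lie on the bin floor (tops at about 30 to 50 mm). Now I set the pusher down on the deck and let go.

```bash

python3 -m handwheel '[[1,0,0,0.4,0],[1,0,0,0.2,0],[1,0,0,0,0],[1,0,0,0,0]]'|sed -n '1,5p'
python3 -m handwheel '[[0.6,0,0,0,0],[0.6,0,0,0,0],[0.6,0,0,0,0],[0.6,0,0,0,0]]'|sed -n '1,6p'
python3 -m handwheel '[[0.6,0,0,-2,0],[0.6,0,0,-3,0],[0.6,0,0,-3,0],[1,0,0,0,0]]'|sed -n '1,6p'
python3 - <<'E'
from h import *
snap('scene');leg();p,d=snap('top')
b=np.radians(-5.4);R=np.array([[np.cos(b),-np.sin(b)],[np.sin(b),np.cos(b)]])
L=cloud('top',p,d);L[...,:2]=(L[...,:2]-[.566,-.249])@R
m=((abs(L[...,0])<.15)&(abs(L[...,1])<.097)&(p[...,2]>75)&(d>0)&(L[...,2]<.11)&(L[...,2]>.012)).astype(np.uint8)
n,lab,st,ce=cv2.connectedComponentsWithStats(m)
for i in range(1,n):
    if st[i,4]>25: print(st[i],L[lab==i].mean(0).round(3),L[lab==i][:,2].max().round(3))
# hook now
hs=cv2.cvtColor(p,cv2.COLOR_BGR2HSV).astype(int);C=cloud('top',p,d)
r=((hs[...,0]<6)|(hs[...,0]>174))&(hs[...,1]>150)&(C[...,2]>.2)&(C[...,1]>.3)
q=C[r];print('hook',len(q)); k=q[q[:,2]>.229];print('pin',k.mean(0));
go(.5667,.393,.32,-30)
E
```

```text
clock: 11.25
tcp_pos: [0.5936, 0.0269, 0.2393]
eef_rot: [0.999, -0.048, 0.001, -0.0]
ft_force: [-2.8, 1.5, 6.8]
finger_gap: 0.0159
clock: 11.65
tcp_pos: [0.5934, 0.0271, 0.237]
eef_rot: [0.999, -0.047, 0.0, 0.0]
ft_force: [-0.2, -0.8, 0.3]
finger_gap: 0.033
grasp_force: 0.0
clock: 12.05
tcp_pos: [0.596, 0.027, 0.3218]
eef_rot: [0.999, -0.047, 0.005, 0.001]
ft_force: [0.2, -0.1, 0.9]
finger_gap: 0.0318
grasp_force: 0.0
leg 988 [[-0.0861 -0.0119  0.1282]
 [ 0.0033  0.0488  0.134 ]
 [ 0.0896  0.0745  0.1488]]
tilt [ 0.0021 -0.0362  0.1363]
grip 564 [[-0.0846  0.0296  0.2431]
 [ 0.0112  0.0436  0.2644]
 [ 0.0892  0.1238  0.4046]]
white on deck 340 [[-0.1114 -0.1576  0.1301]
 [-0.0023  0.032   0.1574]
 [ 0.0966  0.0932  0.2193]]
[353 148  47  30 706] [ 0.027 -0.017  0.039] 0.066
[351 179  45  30 613] [-0.073 -0.018  0.029] 0.039
hook 243
pin [0.55072965 0.39341474 0.23556428]
t 12.15 pos [0.5934 0.0274 0.3175] hd -5.4 gap 0.0254 gf 0.0 F [0.3 0.7 0.1] tilt [0.0007 0.0001]
turn rad 0.429 now-frame cm [ -6.09 -36.15  -0.25] after-turn cm [-20.59 -30.33  -0.25]
```

The hook pin is still at (0.551, 0.393). I move beside it on the +x side with the fingers closed.

```bash

python3 -m handwheel '[[1,-0.6,-4.5,0,0],[1,-0.6,-4.5,0,0],[1,-0.6,-4.5,0,0],[1,-0.6,-4.5,0,0],[1,-0.6,-4.5,0,0]]'|sed -n '1,2p'
python3 -m handwheel '[[1,-0.6,-4.5,0,0],[1,-0.6,-4.5,0,0],[1,-0.6,-4.6,0,0],[1,0,0,0,0],[1,0,0,0,0]]'|sed -n '1,2p'
python3 -c "
from h import *
go(.580,.393,.221,-7)"
```

```text
clock: 12.65
tcp_pos: [0.5832, 0.2557, 0.3149]
clock: 13.15
tcp_pos: [0.5781, 0.3919, 0.3145]
t 13.15 pos [0.5781 0.3919 0.3145] hd -5.27 gap 0.0005 gf 0.0 F [-0.1  0.   0.5] tilt [-0.0017  0.0013]
turn rad 0.03 now-frame cm [ 0.18 -0.12  9.35] after-turn cm [ 0.18 -0.13  9.35]
```

```bash

python3 -m handwheel '[[1,0.2,-0.1,3,0.03],[1,0,0,3,0],[1,0,0,3.3,0],[1,0,0,0,0],[1,0,0,0,0]]'|sed -n '1,4p'
python3 - <<'E'
from h import *
go(.5665,.393,.221,-7)
a=np.radians(-7);P=ctrl.read_state()['tcp_pos'][:2]
for f in (-30,-40,-50,-60,-70,-80,-90,-95):
    t=np.array([.472+.09*np.cos(np.radians(f))+.0165,.4375+.09*np.sin(np.radians(f))]);d=(t-P)*100;P=t
    print(f,t.round(4),np.round([d[0]*np.cos(a)+d[1]*np.sin(a),d[0]*np.sin(a)-d[1]*np.cos(a)],2))
E
```

```text
clock: 13.65
tcp_pos: [0.5815, 0.3905, 0.2235]
eef_rot: [0.998, -0.063, -0.001, 0.001]
ft_force: [0.8, -0.5, 2.1]
t 13.65 pos [0.5815 0.3905 0.2235] hd -7.22 gap 0.0006 gf 0.0 F [ 0.8 -0.5  2.1] tilt [-0.0009  0.0007]
turn rad -0.004 now-frame cm [-1.52 -0.06  0.25] after-turn cm [-1.52 -0.06  0.25]
-30 [0.5664 0.3925] [-1.52 -0.01]
-40 [0.5574 0.3796] [-0.74  1.39]
-50 [0.5464 0.3686] [-0.97  1.24]
-60 [0.5335 0.3596] [-1.17  1.05]
-70 [0.5193 0.3529] [-1.33  0.83]
-80 [0.5041 0.3489] [-1.45  0.59]
-90 [0.4885 0.3475] [-1.53  0.33]
-95 [0.4807 0.3478] [-0.78  0.06]
```

```bash

python3 -m handwheel '[[1,-1.5,0,0.2,0],[1,-0.74,1.39,0,0],[1,-0.97,1.24,0,0],[1,-1.17,1.05,0,0],[1,0,0,0,0]]'|sed -n '1,4p'
python3 -m handwheel '[[1,-1.33,0.83,0,0],[1,-1.45,0.59,0,0],[1,-1.53,0.33,0,0],[1,-0.7,0.06,0,0],[1,0,0,0,0]]'|sed -n '1,4p'
python3 - <<'E'
from h import *
go(.48,.3478,.221,-7)
p,d=snap('scene')
C=cloud('scene',p,d);hs=cv2.cvtColor(p,cv2.COLOR_BGR2HSV).astype(int)
r=((hs[...,0]<6)|(hs[...,0]>174))&(hs[...,1]>150)&(d>0)&(C[...,2]>.2)&(C[...,2]<.25)&(C[...,1]>.3)
q=C[r];print(len(q));a=q[q[:,2]<.222];print(a.mean(0),cv2.minAreaRect((a[:,:2]*1000).astype(np.float32)));k=q[q[:,2]>.225];print('pin',k.mean(0) if len(k) else 0)
cv2.imwrite('pics/s5.png',cv2.resize(p[200:350,220:420],(640,480)))
E
```

```text
clock: 14.15
tcp_pos: [0.5347, 0.359, 0.2252]
eef_rot: [0.998, -0.063, 0.003, 0.0]
ft_force: [0.1, -2.2, -0.3]
clock: 14.65
tcp_pos: [0.4818, 0.3498, 0.2239]
eef_rot: [0.998, -0.062, 0.001, -0.001]
ft_force: [1.2, -0.1, -0.8]
t 14.65 pos [0.4818 0.3498 0.2239] hd -7.13 gap 0.0008 gf 0.0 F [ 1.2 -0.1 -0.8] tilt [ 0.0012 -0.0011]
turn rad -0.002 now-frame cm [-0.15  0.22  0.29] after-turn cm [-0.15  0.22  0.29]
52
[0.46646639 0.39078    0.21198072] ((467.5617980957031, 399.3585510253906), (78.76490783691406, 21.10616683959961), 83.6652603149414)
pin 0
```

View pics/s5.png

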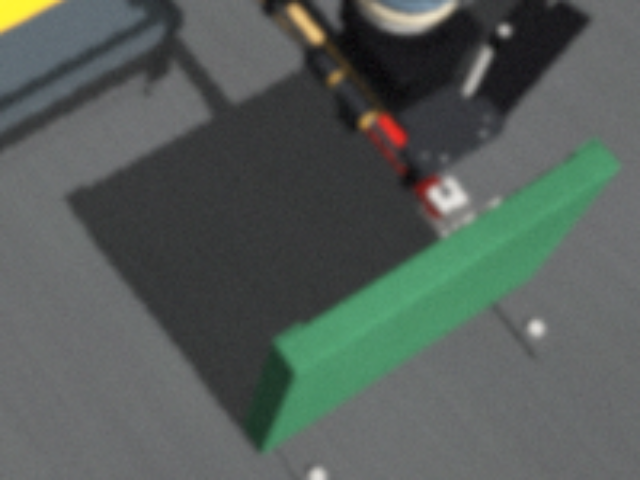

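The scene view shows the red arm square out from the screen (tip at about (395,130), measured about 1.55 rad). I nudge it slightly, back off and go up.

```bash

python3 -m handwheel '[[1,-0.25,0,0,0],[1,0,0,0,0],[1,1.5,0,0,0],[1,0,0,-4,0],[1,0,0,-5,0]]'|sed -n '1,4p'
python3 -m handwheel '[[0.5,0,4.5,0,0],[0.5,0,4.8,0,0],[0.5,0,4.8,0,0],[0.5,0,4.8,0,0],[0.5,0,4,0,0]]'|sed -n '1,4p'
python3 -m handwheel '[[0.5,0,0,0,0],[0.5,0,0,0,0]]'|sed -n '1,4p'
cat >> h.py <<'E'
def wristcloud():
    from scipy.spatial.transform import Rotation as Ro
    s=ctrl.read_state();p,d=snap('wrist');i=ctrl.camera_info('wrist');K=np.array(i['intrinsics']);T=np.array(i['tool_from_camera'])
    v,u=np.mgrid[:384,:512]; c=np.stack([(u-K[0,2])/K[0,0]*d,(v-K[1,2])/K[1,1]*d,d],-1)
    return p,d,(c@T[:3,:3].T+T[:3,3])@Ro.from_quat(s['eef_rot']).as_matrix().T+s['tcp_pos']
E
python3 - <<'E'
from h import *
def hook(n):
    p,d=snap(n);C=cloud(n,p,d);hs=cv2.cvtColor(p,cv2.COLOR_BGR2HSV).astype(int)
    r=((hs[...,0]<6)|(hs[...,0]>174))&(hs[...,1]>150)&(d>0)&(C[...,2]>.2)&(C[...,2]<.25)&(C[...,1]>.3)
    q=C[r];print(n,len(q))
    if len(q)<5:return
    a=q[q[:,2]<.222];print(a.mean(0),cv2.minAreaRect((a[:,:2]*1000).astype(np.float32)));k=q[q[:,2]>.229];print('pin',k.mean(0) if len(k) else 0)
hook('top');hook('scene')
p,d,w=wristcloud();h=cv2.cvtColor(p,cv2.COLOR_BGR2HSV).astype(int)
m=(h[...,0]>5)&(h[...,0]<20)&(h[...,1]>80)&(d>0)&(w[...,2]>.25)&(w[...,2]<.285)
q=w[m];print('grip wrist',len(q),q.mean(0),cv2.minAreaRect((q[:,:2]*1000).astype(np.float32)) if len(q) else 0)
p,d=np.load('top.npz')['p'],np.load('top.npz')['d'];w=cloud('top',p,d);h=cv2.cvtColor(p,cv2.COLOR_BGR2HSV).astype(int)
m=(h[...,0]>5)&(h[...,0]<20)&(h[...,1]>80)&(d>0)&(w[...,2]>.25)&(w[...,2]<.285)
q=w[m];print('grip top',len(q),q.mean(0) if len(q) else 0,cv2.minAreaRect((q[:,:2]*1000).astype(np.float32)) if len(q) else 0)
go(.55,.03,.32,-5.4)
E
```

```text
clock: 15.2
tcp_pos: [0.4933, 0.3469, 0.3096]
eef_rot: [0.998, -0.062, -0.004, 0.002]
ft_force: [0.5, 0.8, -0.2]
clock: 15.7
tcp_pos: [0.4655, 0.1183, 0.3119]
eef_rot: [0.998, -0.062, -0.0, 0.0]
ft_force: [1.9, -0.2, -0.3]
clock: 15.9
tcp_pos: [0.4662, 0.1198, 0.3121]
eef_rot: [0.998, -0.063, -0.0, -0.0]
ft_force: [0.2, 0.3, 0.6]
top 231
[0.46599744 0.39108411 0.21407461] ((466.0614929199219, 385.87939453125), (87.16869354248047, 20.502378463745117), 82.47550964355469)
pin [0.46071015 0.34852151 0.23646056]
scene 255
[0.46827233 0.38760182 0.21237361] ((466.8868408203125, 386.5855407714844), (84.05323028564453, 20.398191452026367), 82.36209869384766)
pin [0.46343159 0.35001497 0.23404484]
grip wrist 4852 [0.54976809 0.03549384 0.2668165 ] ((547.2515869140625, 33.18323516845703), (16.871828079223633, 85.6104736328125), 84.41109466552734)
grip top 294 [0.6044459  0.02681368 0.26797184] ((605.9201049804688, 26.514686584472656), (15.816802978515625, 148.69320678710938), 85.34224700927734)
t 16.05 pos [0.4659 0.1215 0.312 ] hd -7.05 gap 0.0431 gf 0.0 F [-1.1 -0.2 -0.4] tilt [-0.0001 -0.0003]
turn rad -0.029 now-frame cm [ 9.47  8.05 -0.8 ] after-turn cm [ 9.23  8.32 -0.8 ]
```

The hook is fully out, with the pin at (0.461, 0.349) and the seat at about (0.466, 0.388). The grip's centre is at about (0.593, 0.028), so I take it 36 mm towards its -x end.

```bash

python3 -m handwheel '[[0.5,0,0,0,-0.029],[0.5,3.3,2.7,0,0],[0.5,3.3,2.7,0,0],[0.5,3.3,2.7,0,0],[0.5,0,0,0,0]]'|sed -n '1,4p'
python3 -m handwheel '[[0.5,0,0,0,0]]'|sed -n '1,2p'
python3 - <<'E'
from h import *
p,d,w=wristcloud();h=cv2.cvtColor(p,cv2.COLOR_BGR2HSV).astype(int)
m=(h[...,0]>5)&(h[...,0]<20)&(h[...,1]>80)&(d>0)&(w[...,2]>.25)&(w[...,2]<.285)
q=w[m];print('grip wrist',len(q),q.mean(0),cv2.minAreaRect((q[:,:2]*1000).astype(np.float32)) if len(q) else 0)
go(.557,.0316,.237,-5.4)
E
```

```text
clock: 16.55
tcp_pos: [0.5606, 0.0278, 0.3117]
eef_rot: [0.999, -0.048, 0.002, 0.001]
ft_force: [-0.5, 0.3, -0.4]
clock: 16.65
tcp_pos: [0.5565, 0.0309, 0.3113]
grip wrist 6232 [0.60669296 0.02727868 0.26974195] ((595.4988403320312, 28.332612991333008), (15.88446044921875, 176.3524627685547), 84.538330078125)
t 16.7 pos [0.5557 0.0315 0.3115] hd -5.36 gap 0.0434 gf 0.0 F [ 0.1  0.5 -0.4] tilt [-0.001  -0.0004]
turn rad 0.001 now-frame cm [ 0.13 -0.02  7.45] after-turn cm [ 0.13 -0.02  7.45]
```

```bash

python3 -m handwheel '[[0.5,0.1,0,2.5,0],[0.5,0,0,3,0],[0.5,0,0,1.9,0],[0.5,0,0,0,0],[0.5,0,0,0,0]]'|sed -n '1,4p'
python3 -m handwheel '[[1,0,0,0,0],[1,0,0,0,0],[1,0,0,0,0],[1,0,0,0,0],[1,0,0,0,0]]'|sed -n '1,6p'
python3 -m handwheel '[[1,0,0,0,0],[1,0,0,-0.5,0],[1,0,0,-1,0],[1,0,0,-1,0],[1,0,0,0,0]]'|sed -n '1,6p'
python3 - <<'E'
from h import *
go(.557,.0316,.237,-5.4)
p,d=snap('scene');cv2.imwrite('pics/s6.png',cv2.resize(p[120:290,140:340],(640,544)))
leg()
E
```

```text
clock: 17.2
tcp_pos: [0.5568, 0.0316, 0.2385]
eef_rot: [0.999, -0.047, -0.0, -0.0]
ft_force: [0.9, -0.2, -0.1]
clock: 17.7
tcp_pos: [0.5575, 0.0305, 0.2385]
eef_rot: [0.999, -0.048, 0.0, -0.0]
ft_force: [-0.5, -0.0, 2.6]
finger_gap: 0.0155
grasp_force: 30.0
clock: 18.2
tcp_pos: [0.5583, 0.0302, 0.2644]
eef_rot: [0.999, -0.048, 0.002, 0.0]
ft_force: [0.2, -0.8, -7.6]
finger_gap: 0.0157
grasp_force: 30.0
t 18.2 pos [0.5583 0.0302 0.2644] hd -5.45 gap 0.0157 gf 30.0 F [ 0.2 -0.8 -7.6] tilt [0.0016 0.0002]
turn rad -0.001 now-frame cm [-0.14 -0.12  2.74] after-turn cm [-0.14 -0.12  2.74]
leg 71 [[-0.0906 -0.0333  0.1258]
 [ 0.0005  0.019   0.1303]
 [ 0.0887  0.0607  0.1337]]
tilt [-0.0008  0.0077  0.1301]
grip 383 [[-0.0201  0.0281  0.2699]
 [ 0.0346  0.0427  0.289 ]
 [ 0.0902  0.075   0.3453]]
white on deck 173 [[-0.0942 -0.1581  0.1301]
 [ 0.0741  0.0323  0.1743]
 [ 0.0902  0.0895  0.2179]]
```

View pics/s6.png

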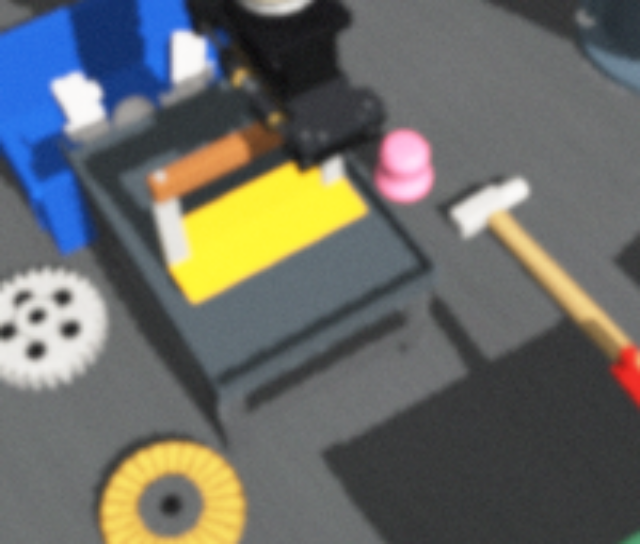

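All four scrap pieces are visible in the bin and the pusher is lifted by its near side. I check it for droop.

```bash
cat >> h.py <<'E'
def droop(n='scene',lo=.1,hi=.33):
    z=np.load(n+'.npz');p,d=z['p'],z['d'];C=cloud(n,p,d);h=cv2.cvtColor(p,cv2.COLOR_BGR2HSV).astype(int)
    m=(h[...,0]>20)&(h[...,0]<32)&(h[...,1]>150)&(d>0)&(C[...,2]>lo)&(C[...,2]<hi)&(abs(C[...,0]-.55)<.2)
    q=C[m];r=cv2.minAreaRect((q[:,:2]*1000).astype(np.float32));print('yellow',r)
    zz=np.percentile(q[:,2],40);q=q[abs(q[:,2]-zz)<.012];A=np.c_[q[:,:2],np.ones(len(q))];print('leg',zz,np.linalg.lstsq(A,q[:,2],rcond=None)[0].round(3))
    m=(h[...,0]>5)&(h[...,0]<19)&(h[...,1]>110)&(d>0)&(C[...,2]>.24)&(C[...,2]<hi)&(abs(C[...,0]-.55)<.2)
    q=C[m];print('grip',len(q),np.percentile(q,[2,50,98],axis=0).round(4).tolist(),np.polyfit(q[:,0],q[:,2],1).round(3))
E
python3 -c "
from h import *
droop()
b=np.radians(-7.4);s=np.array([.466,.388]);y=np.array([-np.sin(b),np.cos(b)]);x=np.array([np.cos(b),np.sin(b)])
for o in (.11,.0):
    t=s-.038*x-o*y;print(t);go(t[0],t[1],.292,-7.4)
"
```

```text
yellow ((588.6062622070312, 13.323070526123047), (108.84170532226562, 185.97149658203125), 85.21959686279297)
leg 0.1597348371716971 [-0.01  -0.065  0.169]
grip 375 [[0.5752, 0.0174, 0.2706], [0.6282, 0.0299, 0.2888], [0.6816, 0.0376, 0.2948]] [-0.007  0.29 ]
[0.41414898 0.2838104 ]
t 18.25 pos [0.5579 0.0303 0.2638] hd -5.46 gap 0.0155 gf 30.0 F [ 0.1  0.4 -7.5] tilt [0.001  0.0001]
turn rad 0.034 now-frame cm [-16.72 -23.87  -2.82] after-turn cm [-17.52 -23.29  -2.82]
[0.4283165  0.39289423]
t 18.25 pos [0.5579 0.0303 0.2638] hd -5.46 gap 0.0155 gf 30.0 F [ 0.1  0.4 -7.5] tilt [0.001  0.0001]
turn rad 0.034 now-frame cm [-16.35 -34.87  -2.82] after-turn cm [-17.52 -34.29  -2.82]
```

There is no droop. I carry it to a point in front of the hook tip.

```bash

python3 -m handwheel '[[1,0,0,-1.4,0.017],[1,0,0,-1.4,0.017],[1,-1.9,-2.5,0,0],[1,-2.6,-3.46,0,0],[1,-2.6,-3.46,0,0]]'|sed -n '1,4p'
python3 -m handwheel '[[1,-2.6,-3.46,0,0],[1,-2.6,-3.46,0,0],[1,-2.6,-3.46,0,0],[1,-2.6,-3.46,0,0],[1,0,0,0,0]]'|sed -n '1,4p'
python3 -m handwheel '[[1,0,0,2,0],[1,0,0,2.2,0],[1,0,0,0,0],[1,0,0,0,0]]'|sed -n '1,4p'
python3 - <<'E'
from h import *
p,d=snap('scene');droop()
b=np.radians(-7.4);s=np.array([.466,.388]);y=np.array([-np.sin(b),np.cos(b)]);x=np.array([np.cos(b),np.sin(b)])
t=s-.038*x-.11*y;go(t[0],t[1],.249,-7.4)
C=cloud('scene',p,d);hs=cv2.cvtColor(p,cv2.COLOR_BGR2HSV).astype(int)
r=((hs[...,0]<6)|(hs[...,0]>174))&(hs[...,1]>150)&(d>0)&(C[...,2]>.2)&(C[...,2]<.25)&(C[...,1]>.3)
q=C[r];print('hook',len(q),q.mean(0).round(3));k=q[q[:,2]>.229];print('pin',k.mean(0) if len(k) else 0)
cv2.imwrite('pics/s7.png',cv2.resize(p[170:330,200:400],(640,512)))
E
```

```text
clock: 18.75
tcp_pos: [0.4978, 0.1337, 0.2906]
eef_rot: [0.998, -0.066, -0.001, -0.0]
ft_force: [0.3, 1.2, -7.7]
clock: 19.25
tcp_pos: [0.4102, 0.2888, 0.2911]
eef_rot: [0.998, -0.062, -0.001, -0.003]
ft_force: [0.3, 2.1, -7.6]
clock: 19.65
tcp_pos: [0.4136, 0.2834, 0.249]
eef_rot: [0.998, -0.065, -0.0, 0.0]
ft_force: [0.1, -0.1, -6.7]
yellow ((428.9352722167969, 319.1372375488281), (101.847900390625, 156.71871948242188), 83.14508819580078)
leg 0.1355728984698711 [-0.22  -0.066  0.249]
grip 352 [[0.4234, 0.266, 0.2413], [0.4713, 0.2795, 0.2562], [0.5342, 0.2919, 0.3183]] [-0.262  0.382]
t 19.7 pos [0.4145 0.2837 0.2498] hd -7.42 gap 0.0159 gf 29.9 F [ 1.8 -0.  -7.1] tilt [ 0.0008 -0.0004]
turn rad -0.0 now-frame cm [-0.04 -0.    0.08] after-turn cm [-0.04 -0.    0.08]
hook 245 [0.468 0.386 0.213]
pin [0.46359145 0.35251266 0.23275014]
```

View pics/s7.png

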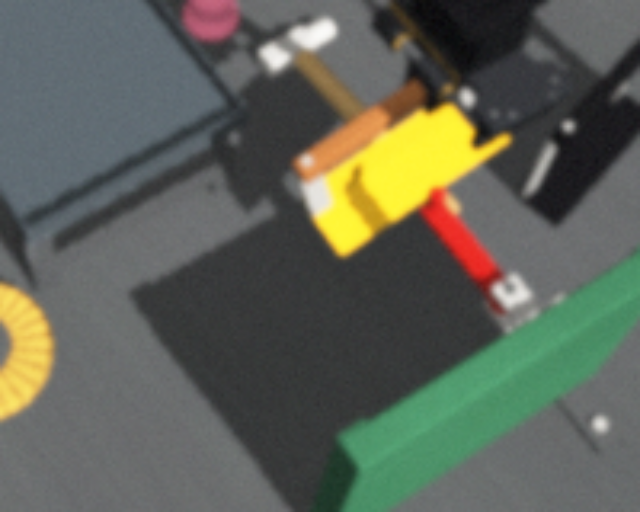

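The grip's far (+x) end has sagged about 0.2 rad in the pads. The window still clears the hook with about 12 mm if I go 6 mm higher, and resting on the arm should level it. I insert gently.

```bash

python3 -m handwheel '[[1,0,0,-0.3,0],[1,0,0,-0.3,0],[1,0,-0.5,0,0],[1,0,-1,0,0],[1,0,-0.5,0,0]]'|sed -n '1,4p'
python3 - <<'E'
from h import *
p,d=snap('scene');droop()
C=cloud('scene',p,d);hs=cv2.cvtColor(p,cv2.COLOR_BGR2HSV).astype(int)
m=(hs[...,0]>5)&(hs[...,0]<17)&(hs[...,1]>110)&(d>0)&(C[...,2]>.2)&(C[...,2]<.3)&(C[...,0]>.44)&(C[...,0]<.6)&(C[...,1]>.25)&(C[...,1]<.34)
q=C[m]
for a in np.arange(.44,.56,.02):
    k=q[abs(q[:,0]-a)<.01]
    if len(k)>5: print(a.round(2),len(k),np.percentile(k[:,2],[10,50,90]).round(4))
go(.43,.39,.255,-7.4)
E
```

```text
clock: 20.2
tcp_pos: [0.4168, 0.3048, 0.2554]
eef_rot: [0.998, -0.064, 0.001, -0.001]
ft_force: [-0.3, -0.9, -7.4]
yellow ((431.75860595703125, 340.53118896484375), (100.87222290039062, 157.67697143554688), 82.27037048339844)
leg 0.14193549804214048 [-0.217 -0.07   0.258]
grip 370 [[0.4263, 0.2879, 0.2431], [0.4788, 0.3008, 0.2624], [0.5378, 0.3118, 0.2792]] [-0.259  0.387]
0.44 30 [0.2647 0.2736 0.2762]
0.46 60 [0.2632 0.2692 0.273 ]
0.48 67 [0.255  0.2646 0.2678]
0.5 69 [0.2473 0.2587 0.2624]
0.52 64 [0.2413 0.2539 0.2566]
0.54 21 [0.235  0.2474 0.2513]
t 20.25 pos [0.4168 0.3054 0.2553] hd -7.37 gap 0.0157 gf 29.9 F [ 0.3  1.6 -7. ] tilt [ 0.0006 -0.0011]
turn rad 0.001 now-frame cm [ 0.22 -8.56  0.03] after-turn cm [ 0.21 -8.56  0.03]
```

```bash

python3 -m handwheel '[[1,0,-0.6,-0.2,0],[1,0,-1.1,0,0],[1,0,-1.1,0,0],[1,0,-1.1,0,0],[1,0,-0.6,0,0]]'|sed -n '1,4p'
python3 -m handwheel '[[1,0,-0.8,0,0],[1,0,-1.1,0,0],[1,0,-1.1,0,0],[1,0,-0.8,0,0],[1,0,-0.4,0,0]]'|sed -n '1,4p'
python3 -m handwheel '[[1,0,0,0,0]]'|sed -n '1,4p'
python3 - <<'E'
from h import *
go(.4283,.3929,.2095,-7.4)
p,d=snap('scene');droop();cv2.imwrite('pics/s8.png',cv2.resize(p[190:350,200:400],(640,512)))
E
```

```text
clock: 20.75
tcp_pos: [0.4224, 0.3496, 0.257]
eef_rot: [0.998, -0.064, 0.0, -0.0]
ft_force: [-0.2, 0.0, -7.2]
clock: 21.25
tcp_pos: [0.4277, 0.3908, 0.257]
eef_rot: [0.998, -0.064, 0.0, -0.0]
ft_force: [0.1, -1.1, -6.7]
clock: 21.35
tcp_pos: [0.4275, 0.3903, 0.2569]
eef_rot: [0.998, -0.064, 0.0, 0.0]
ft_force: [-0.9, -0.4, -7.2]
t 21.35 pos [0.4275 0.3903 0.2569] hd -7.36 gap 0.0155 gf 29.9 F [-0.9 -0.4 -7.2] tilt [0. 0.]
turn rad 0.001 now-frame cm [ 0.05 -0.27  4.74] after-turn cm [ 0.05 -0.27  4.74]
yellow ((438.9328308105469, 404.1645202636719), (51.128379821777344, 178.70809936523438), 82.59478759765625)
leg 0.1376525282986731 [-0.235 -0.036  0.261]
grip 398 [[0.4343, 0.3721, 0.2451], [0.4909, 0.385, 0.2643], [0.5487, 0.3971, 0.2825]] [-0.277  0.401]
```

View pics/s8.png

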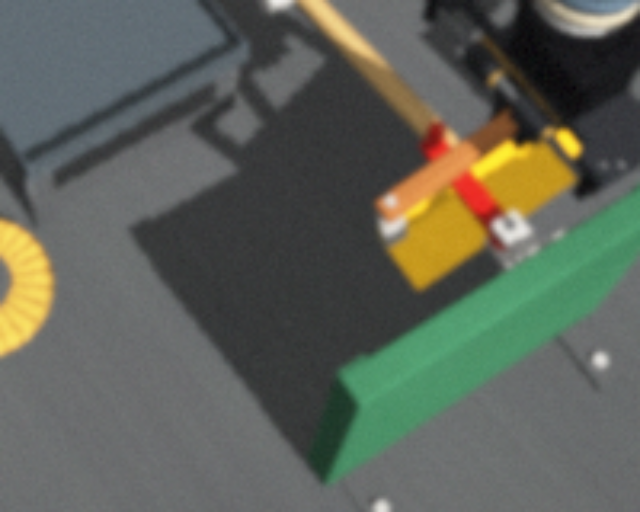

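The arm passes through the opening under the grip: the pin is in front at (433,135) and the grip is over the arm. Now I lower it.

```bash

python3 -m handwheel '[[1,0,-0.1,0.7,0],[1,0,0,1,0],[1,0,0,0.8,0],[1,0,0,0.4,0],[1,0,0,0.4,0]]'|sed -n '1,4p'
python3 -m handwheel '[[1,0,0,0.3,0],[1,0,0,0.3,0],[1,0,0,0.3,0],[1,0,0,0.3,0],[1,0,0,0,0]]'|sed -n '1,4p'
python3 - <<'E'
from h import *
go(.4283,.3929,.2095,-7.4)
p,d=snap('scene');droop(lo=.06)
C=cloud('scene',p,d);hs=cv2.cvtColor(p,cv2.COLOR_BGR2HSV).astype(int)
r=((hs[...,0]<6)|(hs[...,0]>174))&(hs[...,1]>150)&(d>0)&(C[...,2]>.2)&(C[...,2]<.25)&(C[...,1]>.3)
q=C[r];k=q[q[:,2]>.229];print('pin',len(q),k.mean(0) if len(k) else 0)
E
```

```text
clock: 21.9
tcp_pos: [0.4272, 0.3904, 0.2235]
eef_rot: [0.998, -0.065, -0.001, 0.0]
ft_force: [-1.2, -1.0, 0.5]
clock: 22.4
tcp_pos: [0.4282, 0.3913, 0.2124]
eef_rot: [0.998, -0.064, 0.001, -0.001]
ft_force: [-1.5, -0.2, 3.8]
t 22.4 pos [0.4282 0.3913 0.2124] hd -7.39 gap 0.016 gf 30.0 F [-1.5 -0.2  3.8] tilt [ 0.0008 -0.0008]
turn rad 0.0 now-frame cm [-0.01 -0.16  0.29] after-turn cm [-0.01 -0.16  0.29]
yellow ((461.4272155761719, 401.39483642578125), (48.0400276184082, 178.24195861816406), 82.42996215820312)
leg 0.10416236965258038 [-0.044 -0.038  0.141]
grip 38 [[0.4249, 0.3546, 0.2401], [0.4491, 0.3838, 0.2746], [0.4907, 0.4283, 0.3063]] [-0.325  0.42 ]
pin 167 [0.47160894 0.34975594 0.23361125]
```

```bash

python3 -m handwheel '[[1,0,0,0.2,0],[1,0,0,0,0],[1,0,0,0,0]]'|sed -n '1,4p'
python3 -m handwheel '[[0.6,0,0,0,0],[0.6,0,0,0,0],[0.6,0,0,0,0],[0.6,0,0,0,0]]'|sed -n '1,6p'
python3 - <<'E'
from h import *
go(.4283,.3929,.2095,-7.4)
p,d=snap('scene');droop(lo=.06)
for n in('scene','top'):
    p,d=snap(n);C=cloud(n,p,d);hs=cv2.cvtColor(p,cv2.COLOR_BGR2HSV).astype(int)
    r=((hs[...,0]<6)|(hs[...,0]>174))&(hs[...,1]>150)&(d>0)&(C[...,2]>.2)&(C[...,2]<.25)&(C[...,1]>.3)
    q=C[r];k=q[q[:,2]>.229];print(n,'pin',len(q),k.mean(0) if len(k) else 0,cv2.minAreaRect((q[:,:2]*1000).astype(np.float32)) if len(q)>5 else 0)
E
```

```text
clock: 22.75
tcp_pos: [0.4279, 0.3912, 0.2104]
eef_rot: [0.998, -0.064, 0.0, -0.001]
ft_force: [-1.8, -0.0, 4.3]
clock: 23.15
tcp_pos: [0.4275, 0.3905, 0.2096]
eef_rot: [0.998, -0.065, -0.0, 0.0]
ft_force: [-0.3, 0.0, -0.3]
finger_gap: 0.0334
grasp_force: 0.0
t 23.15 pos [0.4275 0.3905 0.2096] hd -7.41 gap 0.0334 gf 0.0 F [-0.3  0.  -0.3] tilt [-0.0004  0.0003]
turn rad -0.0 now-frame cm [ 0.05 -0.25  0.01] after-turn cm [ 0.05 -0.25  0.01]
yellow ((465.08880615234375, 400.53961181640625), (47.93069076538086, 180.5824737548828), 83.23163604736328)
leg 0.10443672043337889 [-0.001 -0.03   0.117]
grip 44 [[0.4311, 0.3501, 0.2401], [0.4541, 0.3813, 0.2953], [0.5304, 0.4356, 0.3064]] [-0.802  0.654]
scene pin 164 [0.47146498 0.34967268 0.23361717] ((472.22039794921875, 390.2850341796875), (94.6126708984375, 17.50679588317871), 87.9932861328125)
top pin 13 [0.46852563 0.34564203 0.23491452] ((469.2775573730469, 346.5957946777344), (10.670089721679688, 9.524171829223633), 31.50834846496582)
```

The pusher hangs level and is let go; the hook is at about 1.48 rad. I retract upward and check.

```bash

python3 -m handwheel '[[0.5,0,0,0,0],[0.5,0,0,-1,0],[0.5,0,0,-2,0],[0.5,0,0,-4,0],[0.5,0,0,-4,0]]'|sed -n '1,4p'
python3 -m handwheel '[[0.5,-2,3,-4,0],[0.5,0,4,0,0],[0.5,0,4,0,0],[0.5,0,4,0,0],[0.5,0,4,0,0]]'|sed -n '1,4p'
python3 -m handwheel '[[0.5,0,4,0,0],[0.5,0,0,0,0],[0.5,0,0,0,0],[0.5,0,0,0,0],[0.5,0,0,0,0]]'|sed -n '1,4p'
python3 - <<'E'
from h import *
for n in('scene','top'):
    p,d=snap(n);droop(n,lo=.06)
    C=cloud(n,p,d);hs=cv2.cvtColor(p,cv2.COLOR_BGR2HSV).astype(int)
    r=((hs[...,0]<6)|(hs[...,0]>174))&(hs[...,1]>150)&(d>0)&(C[...,2]>.2)&(C[...,2]<.25)&(C[...,1]>.3)
    q=C[r];k=q[q[:,2]>.229];print(n,'pin',len(q),k.mean(0) if len(k) else 0)
    m=(hs[...,0]>5)&(hs[...,0]<19)&(hs[...,1]>90)&(d>0)&(C[...,2]>.21)&(C[...,2]<.26)&(C[...,1]>.33)
    q=C[m];print('GRIP',len(q),q.mean(0).round(4),cv2.minAreaRect((q[:,:2]*1000).astype(np.float32)))
b=np.radians(-5.4);R=np.array([[np.cos(b),-np.sin(b)],[np.sin(b),np.cos(b)]])
L=C.copy();L[...,:2]=(L[...,:2]-[.566,-.249])@R
m=(abs(L[...,0])<.14)&(abs(L[...,1])<.095)&(hs[...,1]<70)&(p[...,2]>60)&(d>0)&(L[...,2]<.125);q=L[m];print('bin',len(q),q[:,2].max(),np.percentile(q[:,:2],[1,99],axis=0).round(3))
z=np.load('scene.npz')['p'];cv2.imwrite('pics/f.png',np.hstack([z[100:350,110:410],cv2.resize(p[90:300,90:430],(405,250))]))
E
```

```text
clock: 23.8
tcp_pos: [0.4272, 0.3905, 0.3214]
eef_rot: [0.998, -0.065, -0.001, 0.0]
ft_force: [1.1, 1.6, 0.1]
clock: 24.3
tcp_pos: [0.3845, 0.2055, 0.3582]
eef_rot: [0.998, -0.064, 0.001, -0.0]
ft_force: [0.7, 0.6, -0.7]
clock: 24.8
tcp_pos: [0.38, 0.1681, 0.3574]
eef_rot: [0.998, -0.064, 0.0, -0.0]
ft_force: [1.1, -0.2, 0.1]
yellow ((465.3320007324219, 400.9921875), (47.71662521362305, 178.8578338623047), 83.40560913085938)
leg 0.10448475626919512 [-0.001 -0.023  0.114]
grip 19 [[0.4216, 0.3732, 0.2401], [0.4906, 0.3845, 0.2404], [0.5489, 0.3944, 0.2418]] [-0.001  0.241]
scene pin 168 [0.47168871 0.3492139  0.23345235]
GRIP 599 [0.4685 0.3894 0.2327] ((463.7134704589844, 390.3088073730469), (79.91246032714844, 171.9019317626953), 62.8337516784668)
yellow ((463.44219970703125, 395.0113220214844), (49.804359436035156, 178.80213928222656), 80.50525665283203)
leg 0.1079876303728646 [-0.019 -0.157  0.178]
grip 103 [[0.3771, 0.3739, 0.2401], [0.4662, 0.387, 0.2411], [0.5492, 0.3989, 0.244]] [0.002 0.24 ]
top pin 141 [0.46714721 0.34700757 0.23573024]
GRIP 481 [0.4608 0.3847 0.2359] ((464.9641418457031, 392.3613586425781), (80.01188659667969, 172.79286193847656), 65.41584014892578)
bin 1340 0.06894434833199942 [[-0.106 -0.092]
 [ 0.072  0.044]]
```

View pics/f.png

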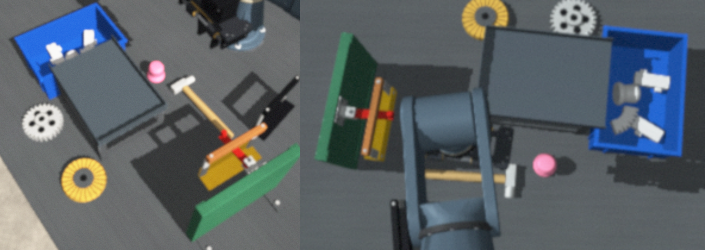

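All four pieces are in the bin, and the pusher hangs level on the hook with its grip centre a few mm from the seat. The gear, wire wheel and hammer look undisturbed, and the arm is clear.

```bash
python3 -c "
from rig import ctrl
print(ctrl.job_done())"
```

```text
the job is handed in; nothing more can be done
None
```

The job is handed in with no verdict returned: at my last check all four scrap pieces lay in the bin, the hook was out at about 1.5 rad, the pusher hung level on it by its mid-grip and let go, and the gear, wire wheel and hammer looked undisturbed.

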